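Shut and bolt the gear's case

TASK

Two wooden cases stand open. With the fingertips, push the lid of the case that has the toothed gear in it fully shut, and then push the knob of the slide bolt on its front all the way to the left so that the lid is bolted. Leave the other case, with the bearing ring, as it is, and do not pick up or disturb anything else.

Things in the scene. Friction and masses are not known exactly. Their poses are not given: they have to be found in the camera images.
- case_a: wooden case, 138 x 200 x 66 mm when shut, fixed to the bench, with two white test blocks set in its floor and, loose between them, a toothed steel gear (60 mm). Origin: centre of its underside; local -x is the front (towards the robot, turned up to 0.28 rad either way), local +x the hinge side, local y along its 200 mm width, z up. Box walls are 48 mm high. This is the case to shut
- lid_a_edge (a point): middle of the free (front) edge of the lid of case a, on the lid's outer face. Own axes are those of the case when the lid is shut: x from the free edge to the hinge, y along the edge, z out of the outer face. The lid is 200 mm along y and 133 mm from this edge to the hinge; a 17 mm deep hollow wooden lid. Shut, this point is 66 mm above the case's underside and 67 mm in front of its middle. A small brass staple sticks out 15 mm beyond the edge at local y = -23 mm
- lid_a_hinge (a point): point on the hinge line of case a's lid, in the middle of the case's width, 49 mm above the case's underside and 66 mm behind its middle; the lid turns about local y through it
- case_a_lid (a joint): lid of case a: 0 = fully shut, grows as it opens upward about the hinge at the back (1.57 = upright, stop at 1.88; starts between 1.1 and 1.6). Stiff friction hinge: the lid stays wherever it is left and does not fall; about 2 to 4 N at the free edge move it
- bolt_a_knob (a point): the round steel ball (16 mm across) on the knob of the slide bolt on case a; this point is the ball's centre, 34 mm above the case's underside. The ball stands 107 mm in front of (local -x) the case's middle, 40 mm out from the case's front wall, on an 8 mm stem that runs back along local +x to the bolt rod; the brass channel round the rod reaches 14 mm out from the wall. Bolt open, the ball is at local y = -73 mm; bolt shot, at local y = -48 mm
- bolt_a (a joint): slide bolt on the front of case a, m: 0 to 0.007 as found = open; 0.025 = shot all the way (stop), moved along the case's local +y (to the left as seen from the robot), under the lid's staple when the lid is shut. Stays where it is left, about 2 N move it
- case_b: wooden case of the same make, size and axes as case a, fixed to the bench, with a plain smooth bearing ring (52 mm) loose between its two white test blocks; it stays open. (Not tracked: a tall green machine, over 0.5 m high, stands to the right of the cases; its nearest parts are 0.37 m to the right of the robot's centre line, from 0.4 m ahead onwards)
- lid_b_edge (a point): middle of the free (front) edge of the lid of case b, on the lid's outer face. Own axes are those of the case when the lid is shut: x from the free edge to the hinge, y along the edge, z out of the outer face. The lid is 200 mm along y and 133 mm from this edge to the hinge; a 17 mm deep hollow wooden lid. Shut, this point is 66 mm above the case's underside and 67 mm in front of its middle. A small brass staple sticks out 15 mm beyond the edge at local y = -23 mm
- case_b_lid (a joint): lid of case b: 0 = fully shut, grows as it opens upward about the hinge at the back (1.57 = upright, stop at 1.88; starts between 1.1 and 1.6). Stiff friction hinge: the lid stays wherever it is left and does not fall; about 2 to 4 N at the free edge move it
- bolt_b_knob (a point): the round steel ball (16 mm across) on the knob of the slide bolt on case b; this point is the ball's centre, 34 mm above the case's underside. The ball stands 107 mm in front of (local -x) the case's middle, 40 mm out from the case's front wall, on an 8 mm stem that runs back along local +x to the bolt rod; the brass channel round the rod reaches 14 mm out from the wall. Bolt open, the ball is at local y = -73 mm; bolt shot, at local y = -48 mm
- bolt_b (a joint): slide bolt on the front of case b, m: 0 to 0.007 as found = open; 0.025 = shot all the way (stop), moved along the case's local +y (to the left as seen from the robot), under the lid's staple when the lid is shut. Stays where it is left, about 2 N move it
- gear: steel gear with teeth, 60 mm across, 14 mm thick, lying flat loose in case a, its underside 12 mm above the bench; origin at the centre of its underside
- bearing_ring: smooth steel ring, 52 mm across, 15 mm high, lying flat loose in case b, its underside 12 mm above the bench; origin at the centre of its underside
- grease_tin: round green tin with a metal lid, 64 mm across, 31 mm high, standing between the two cases, towards the back; origin at the centre of its underside
- test_block: flat round steel block, 60 mm across, 10 mm high, on the bench between the two cases, nearer the robot than the tin; origin at the centre of its underside
- brush: flat brush, 185 mm long, 14 mm high, lying to the left of the left-hand case, pointing away from the robot or towards it; origin at the middle of its underside

How it is judged:
On the way, in this order (a step that is already met when the one before it is completed fails the run):
1. the lid of the gear's case is shut (below 0.04 rad) while its bolt is still open (value of joint case_a_lid below 0.04 rad and value of joint bolt_a below 0.012 m), for 0.2 s.
2. its bolt is pushed across with the lid shut (value of joint case_a_lid below 0.04 rad and value of joint bolt_a above 0.021 m), for 0.2 s.
At the end, for the whole second after the job is handed in: The lid of the case with the gear is shut within 0.04 rad and its bolt has moved more than 21 of its 25 mm; the other case's lid edge is within 20 mm and its bolt within 8 mm of the start, and the loose things round about and the ring have moved less than 30 mm (all of step 2 and distance of lid_b_edge from where it was at the start of the episode below 0.02 m and distance of bolt_b_knob from where it was at the start of the episode below 0.008 m and distance of each of grease_tin, test_block, brush, bearing_ring from where it was at the start of the episode below 0.03 m); the robot touches nothing.
It fails at once if the other case's lid or bolt is moved (distance of lid_b_edge from where it was at the start of the episode above 0.02 m or distance of bolt_b_knob from where it was at the start of the episode above 0.008 m).
It fails at once if the gear or the bearing ring is lifted or shifted (distance of any of gear, bearing_ring from where it was at the start of the episode above 0.03 m).
It fails at once if a bystander is picked up or disturbed (distance of any of grease_tin, test_block, brush from where it was at the start of the episode above 0.03 m).
It fails at once if the bolt is pushed across while the lid is open (value of joint case_a_lid above 0.08 rad and value of joint bolt_a above 0.012 m).
It also fails if it takes over 45 s, if anything falls off the work surface, if the arm or the gripper's body presses on something with over 40 N, if the wrist force passes 120 N, or if a joint passes its speed limit or range.

ROBOT

A 6-joint arm with a two-finger parallel gripper is mounted at the origin on a cart in front of the work surface, level with it; the furniture and walls round the work are solid. World frame = base frame: x ahead of the robot, y to its left, z up, the work surface at z = 0. Lengths are in m, angles in rad, forces in N, time in s.
With the tool pointing down it reaches from about 0.325 to 0.9 m from the base axis. Payload 6.1 kg.
Tool frame: the origin (TCP) lies on the centre line of the jaws, within the pads' length; the fingertips stand 17 mm ahead of it and the grasp point (between the pads) lies 2 mm behind it; z points along the fingers, y is the line along which they close (so a half turn about z gives the same grasp; the last joint's range is limited). The gripper opens to 87 mm and grips with 3 to 60 N. Pads are 19 mm wide; open, the fingers measure 117 mm over their backs; the gripper's body (75 mm by 190 mm) begins 51 mm behind the grasp point.
Start: joints at [1.136, 0.22, 1.526, -0, 1.395, -0.126], TCP at [0.19, 0.595, 0.24] pointing down, gripper open.
Joint ranges: [-2.98, 2.98], [-0.91, 2.08], [0.09, 2.57], [-1.24, 4.39], [0.2, 2.65], [-2.68, 2.68]. Speed limits (rad/s): [2.57, 2.57, 3.01, 3.14, 3.14, 3.14].

INTERFACE

Orientations are given as a unit quaternion [x, y, z, w].
In Python, from rig import robot, eoat, kinematics, sensors, viewer, workorder, silhouettes gives the robot as it stands. Calls block until the motion is done:
- robot.move_ptp(position, orientation): joint-space move of the TCP to a pose.
- robot.servo_line(position, speed=0.15, attitude=None): straight line of the TCP; attitude=None keeps the orientation; speed is the mean speed in m/s.
- robot.move_j(angles): joint-space move.
- eoat.grip(opening): finger opening in m; the grip force is fixed at half the most; returns when the fingers have stopped.
- robot.sleep(seconds).
- kinematics.solve_ik(position, orientation): joint angles nearest the present ones, or None.
- sensors.get_obs(): the state.
- viewer.capture(name): name is "scene" or "top" or "wrist"; returns a dict with "image" (400x640x3 uint8, red, green, blue), "fx", "fy", "cx", "cy" (pixels), "pose" (4x4, takes a point from camera to world coordinates). Camera axes: x right, y down, z forward; pixel columns grow to the right and rows downward; lengths in m; the calibration is good to about 2 mm. A picture is of the moment at which its call begins. There is no depth.
A pose or a line that the arm cannot do raises robot.Unreachable and nothing moves.
- workorder.sign_off(): hands the job in; it is judged then, once.
Trained networks look in a picture, given as the dict that the camera call returned (one of the last four; its "shot" number tells which), for a name from the list of things; names that differ only in an ending like _2 or _b are one class to them, and where a whole thing is asked for, a point or a joint stands for the part that bears it (a point fixed in the world has none). Each returns a list of dicts, best first, with "score" (0 to 1); they miss things now and then, are a little off and sometimes report something else, mostly with a low value. They report only what shows in the picture. A call takes as long as a camera call.
- silhouettes(picture, thing): "pixels" (400x640 bool, what is visible of it) and "pixel" ([column, row] in pixels, amid what is visible of it).
The state is a dict: "clock": time; "q": joint angles; "joint_velocities": joint speeds; "joint_torque": joint torques, N m; "eef_pos": TCP position; "eef_rot": TCP orientation; "wrist_force": force on the tool from outside, world axes, zero at the start; "wrist_torque": the same for the moment, N m; "finger_gap": finger opening in m; "gripper_force": force on a finger pad.
Only numpy, scipy, OpenCV 4.12 (cv2) and the standard library are available. Lean on these libraries where they do the work, as an engineer would, in place of code of your own. Each camera call takes 0.05 s, during which the arm holds its last target. There are 200 camera calls.

## Working session

There is one attempt and no reset: what is moved stays moved. The work goes in short steps, each a Python script; the robot and the scene stay as the last script left them, time stands still between calls to the robot, and variables do not carry over. Pictures are saved under pics/ and viewed, at most 10 in all, crops included, and the job is handed in when it is done.

```bash
mkdir -p pics; ls; python3 - <<'E'
from rig import *
import cv2, numpy as np
np.set_printoptions(precision=3,suppress=True)
for n in ("scene","top"):
    p=viewer.capture(n); cv2.imwrite(f"pics/{n}0.png",p["image"][:,:,::-1]); print(n,p["fx"],p["cx"],p["cy"],p["pose"])
    for t in ("gear","bearing_ring","bolt_a_knob","lid_a_edge","case_a"):
        for d in silhouettes(p,t):
            ys,xs=np.where(d["pixels"]); print(t,round(d["score"],2),d["pixel"],xs.min(),xs.max(),ys.min(),ys.max())
o=sensors.get_obs();print(o["clock"],o["eef_rot"])
E
```

```text
pics
scene 488.6213110902642 317.488000630049 196.1289620647024 [[ 0.701 -0.435  0.565 -0.154]
 [-0.713 -0.414  0.566 -0.694]
 [-0.013 -0.8   -0.601  0.828]
 [ 0.     0.     0.     1.   ]]
gear 0.72 [378.3, 260.9] 366 391 255 274
bearing_ring 0.53 [259.5, 185.6] 252 269 178 191
lid_a_edge 0.84 [399.8, 216.8] 355 438 180 250
case_a 0.6 [276.6, 167.5] 227 308 112 212
case_a 0.59 [389.7, 239.6] 329 439 181 301
top 403.2574150128281 321.405088284995 199.38398704046583 [[-0.029 -0.994  0.102  0.419]
 [-0.999  0.027 -0.021  0.04 ]
 [ 0.018 -0.102 -0.995  1.282]
 [ 0.     0.     0.     1.   ]]
gear 0.49 [395.9, 205.8] 387 404 198 216
bearing_ring 0.54 [244.4, 207.6] 245 261 197 212
lid_a_edge 0.77 [399.9, 180.2] 360 436 170 190
case_a 0.92 [253.6, 193.6] 213 286 162 238
case_a 0.86 [394.5, 199.5] 359 435 170 233
0.6 [0.154 0.988 0.    0.   ]
```

```bash
python3 -c "
import cv2
a=cv2.imread('pics/scene0.png');b=cv2.imread('pics/top0.png')
cv2.imwrite('pics/s1.png',cv2.resize(a[90:330,190:510],None,fx=2.5,fy=2.5,interpolation=2))
cv2.imwrite('pics/t1.png',cv2.resize(b[110:290,190:460],None,fx=2.9,fy=2.9,interpolation=2))"
```

```text
(no output)
```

View pics/s1.png

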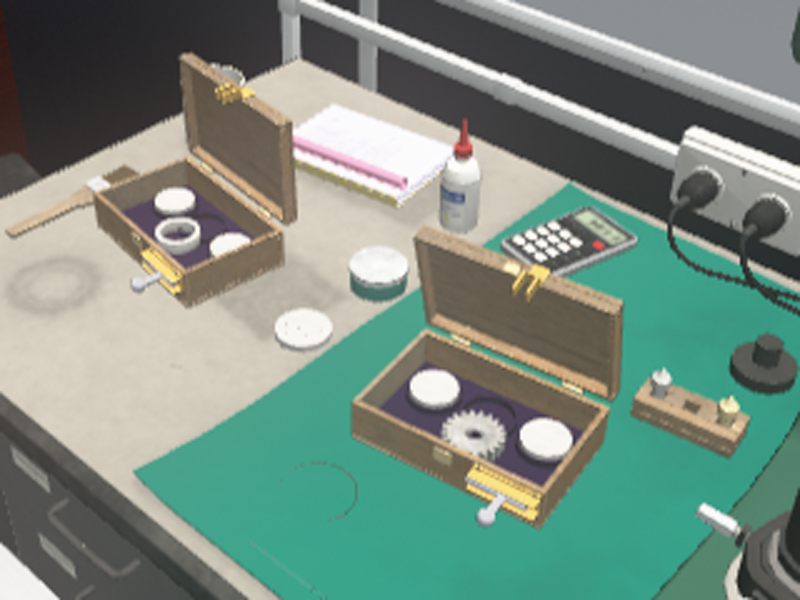

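View pics/t1.png

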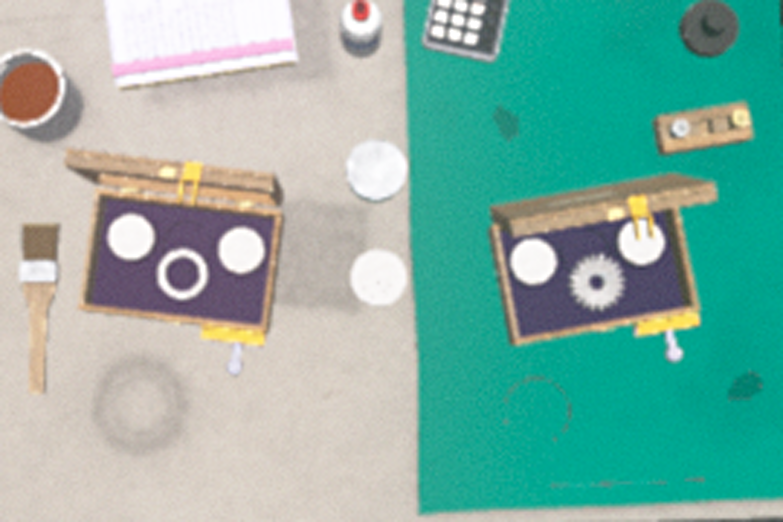

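The gear's case is the right-hand one on the green mat. In the top crop its knob is at (674,353) and its box corners at (513,343) and (700,313). In the scene crop the knob is at (488,516). Next I fit a case model to both views and overlay it.

```bash
cat > model.py <<'E'
import numpy as np, cv2
from scipy.optimize import least_squares
def lid(th,y,h):  # free-edge point; h 0 inner, .017 outer
    c,s=np.cos(th),np.sin(th); return [.066-.133*c+h*s,y,.049+.133*s+h*c]
def local(th,b):
    d={f"box{i}{j}":[i*.069,j*.1,.048] for i in(-1,1) for j in(-1,1)}
    for j in(-1,1): d[f"in{j}"]=lid(th,j*.1,0); d[f"out{j}"]=lid(th,j*.1,.017)
    d["knob"]=[-.107,-.073+b,.034]; return d
def world(p,L):
    c,s=np.cos(p[2]),np.sin(p[2]); L=np.asarray(L)
    return np.array([p[0]+c*L[0]-s*L[1],p[1]+s*L[0]+c*L[1],L[2]])
def proj(cam,P):
    T=np.linalg.inv(cam["pose"]); q=T[:3,:3]@P+T[:3,3]
    return np.array([cam["fx"]*q[0]/q[2]+cam["cx"],cam["fy"]*q[1]/q[2]+cam["cy"]])
def fit(obs,x0):  # obs: list of (cam,name,px)
    def f(p):
        D=local(p[3],p[4]); return np.concatenate([proj(c,world(p,D[n]))-u for c,n,u in obs]+[[(p[4]-.0035)*300]])
    r=least_squares(f,x0,loss="soft_l1",x_scale=[.1,.1,.1,.1,.01]); return r.x,f(r.x)
def draw(img,cam,p):
    D=local(p[3],p[4])
    for n,L in D.items():
        u=proj(cam,world(p,L)); cv2.circle(img,(int(u[0]*3),int(u[1]*3)),4,(0,0,255) if 'in' in n else (255,0,0) if 'out' in n else (255,0,255),1)
E
python3 - <<'E'
from rig import *
from model import *
np.set_printoptions(precision=4,suppress=True)
S=viewer.capture("scene");T=viewer.capture("top")
s=lambda u,v:np.array([u/2.5+190,v/2.5+90]); t=lambda u,v:np.array([u/2.9+190,v/2.9+110])
obs=[(S,"knob",s(488,516)),(T,"knob",t(674,353)),(S,"box-11",s(353,404)),(S,"box11",s(428,333)),(S,"box1-1",s(607,403)),
(S,"box-1-1",s(543,487)),(T,"box-11",t(513,343)),(T,"box-1-1",t(700,313)),(S,"in1",s(418,233)),(S,"in-1",s(616,303)),(T,"in1",t(495,230)),(T,"in-1",t(717,200))]
p,r=fit(obs,[.42,-.17,.1,1.4,.003]); print(p); print(r[:-1].reshape(-1,2))
np.save("p.npy",p)
ims=[]
for c,(x0,y0,w,h) in ((S,(320,170,130,140)),(T,(350,160,100,90))):
    im=cv2.resize(c["image"][:,:,::-1],None,fx=3,fy=3,interpolation=2); draw(im,c,p)
    im=im[y0*3:(y0+h)*3,x0*3:(x0+w)*3]; ims.append(cv2.resize(im,(400,int(im.shape[0]*400/im.shape[1]))))
H=max(i.shape[0] for i in ims)
cv2.imwrite("pics/fit.png",np.hstack([cv2.copyMakeBorder(i,0,H-i.shape[0],0,0,0) for i in ims]))
E
```

```text
[ 0.534  -0.2134  0.1482  1.3528  0.0036]
[[-0.423   0.2469]
 [ 0.3419 -0.334 ]
 [-1.7437 -1.6657]
 [-0.1317 -4.3348]
 [ 2.1937 -0.4465]
 [-0.4019  2.6036]
 [ 0.6041  0.5379]
 [-0.1934 -0.5931]
 [-1.1361 -1.1001]
 [ 0.2545  2.4518]
 [ 5.8197  0.1702]
 [-0.2372 -1.9372]]
```

View pics/fit.png

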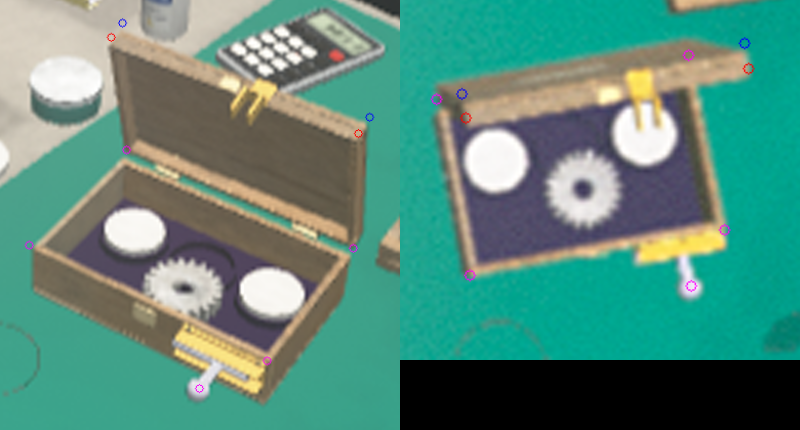

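```bash
cat > act.py <<'E'
from rig import *
from model import *
np.set_printoptions(precision=3,suppress=True)
p=np.load("p.npy"); Q=[np.cos(p[2]/2),np.sin(p[2]/2),0,0]
W=lambda x,y,z: world(p,[x,y,z])            # TCP target in case axes
def F(): return np.array(sensors.get_obs()["wrist_force"])
def st(m): o=sensors.get_obs(); print(m,round(o["clock"],2),np.array(o["eef_pos"]),F())
E
python3 - <<'E'
from act import *
eoat.grip(0.0)
o=sensors.get_obs(); e=o["eef_pos"]
robot.servo_line([e[0],e[1],.38],speed=.25)
print(kinematics.solve_ik(W(.1,0,.36),Q))
robot.move_ptp(W(.1,0,.36),Q); st("above")
def tcp(th,r,g): # g gap along outward normal
    c,s=np.cos(th),np.sin(th); h=.017+g
    return W(.066-r*c+h*s+.0095,0,.049+r*s+h*c+.017)
robot.servo_line(tcp(p[3],.115,.03),speed=.2); st("behind")
for th in np.append(np.arange(p[3]+.0,.1,-.15),[.05]):
    robot.servo_line(tcp(th,.115,0),speed=.1); st(f"th {th:.2f}")
    if np.linalg.norm(F())>30: break
E
```

```text
[-0.423  0.268  1.248 -0.     1.625  1.   ]
above 6.12 [ 0.633 -0.198  0.36 ] [-0.238  0.028  0.699]
behind 7.12 [ 0.63  -0.199  0.19 ] [ 0.604  0.325 -0.004]
th 1.35 7.58 [ 0.601 -0.204  0.183] [ 0.59  -0.068 -0.227]
th 1.20 7.9 [ 0.584 -0.206  0.18 ] [-0.444  0.468  0.125]
th 1.05 8.22 [ 0.567 -0.208  0.174] [-0.262  0.234  0.487]
th 0.90 8.55 [ 0.551 -0.211  0.167] [-0.216 -0.327 -0.468]
th 0.75 8.88 [ 0.537 -0.213  0.157] [-0.253 -0.628  1.125]
th 0.60 9.2 [ 0.524 -0.215  0.145] [0.133 0.079 1.307]
th 0.45 9.53 [ 0.513 -0.216  0.131] [-0.104 -0.023  0.558]
th 0.30 9.85 [ 0.505 -0.217  0.116] [-0.178  0.826  0.547]
th 0.15 10.18 [ 0.498 -0.218  0.1  ] [-0.024  0.562  0.252]
th 0.05 10.44 [ 0.495 -0.219  0.088] [-0.875  0.403  0.368]
```

```bash
python3 - <<'E'
from act import *
S=viewer.capture("scene")
cv2.imwrite("pics/s2.png",cv2.resize(S["image"][130:330,300:500,::-1],None,fx=3,fy=3,interpolation=2))
E
```

```text
(no output)
```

View pics/s2.png

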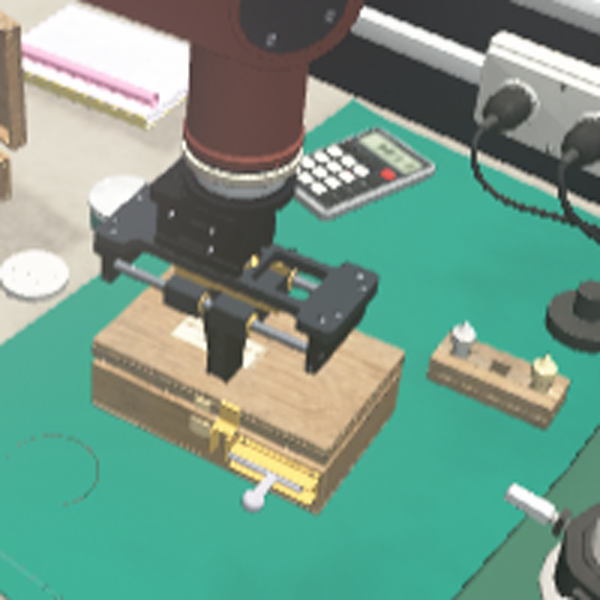

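The lid has followed and is almost down, with the fingers at (225,370) and the knob at (252,498). I'll press it shut while watching the force, then look at the knob from near.

```bash
python3 - <<'E'
from act import *
f0=F()
for k in range(12):
    e=np.array(sensors.get_obs()["eef_pos"]); t=W(-.049+.0095,0,.084-.001*k)
    robot.servo_line(t,speed=.03); f=F(); print(k,f,sensors.get_obs()["eef_pos"][2])
    if f[2]>15: break
robot.sleep(.3); st("pressed")
# retract, view from wrist and scene
robot.servo_line(W(-.045,0,.16),speed=.2)
robot.servo_line(W(-.15,-.06,.20),speed=.2); st("look")
ims=[]
for n in("wrist","scene","top"):
    c=viewer.capture(n); im=cv2.resize(c["image"][:,:,::-1],None,fx=3,fy=3,interpolation=2); q=p.copy(); q[3]=0; draw(im,c,q)
    for d in silhouettes(c,"bolt_a_knob"): ys,xs=np.where(d["pixels"]); print(n,d["score"],d["pixel"],xs.min(),xs.max(),ys.min(),ys.max())
    print(n,"pred knob",proj(c,W(-.107,-.073+p[4],.034)))
    if n=="wrist": cv2.imwrite("pics/w3.png",cv2.resize(im,(640,400),interpolation=cv2.INTER_AREA))
    if n=="scene": cv2.imwrite("pics/s3.png",im[500:960,900:1400])
E
```

```text
0 [-0.818  0.143  0.519] 0.08390358485450276
1 [-1.347  1.316  5.68 ] 0.08334978051059738
2 [-5.157  3.334 11.55 ] 0.08327878419107992
3 [-7.32   3.682 18.676] 0.08317807401484423
pressed 11.85 [ 0.495 -0.219  0.083] [-7.777  3.326 18.324]
look 13.18 [ 0.394 -0.294  0.199] [-0.164  0.059  1.183]
wrist 0.76 [329.3, 144.0] 323 337 126 158
wrist pred knob [334.635 150.561]
scene 0.72 [249.8, 201.9] 242 259 194 206
scene 0.67 [312.4, 223.7] 300 322 214 230
scene pred knob [384.777 296.647]
top pred knob [422.756 231.39 ]
```

View pics/w3.png

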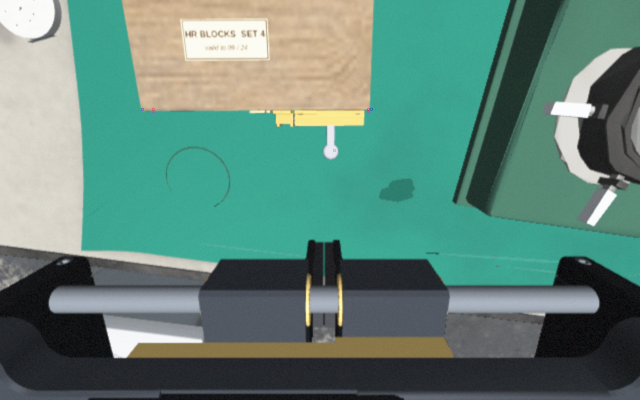

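View pics/s3.png

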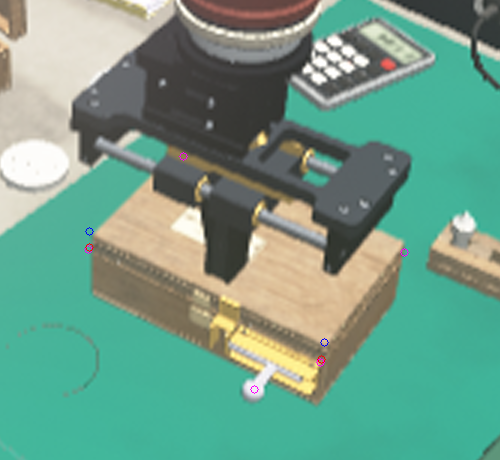

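The lid sits flush and shut. The ball shows in the wrist view at (331,151), about where the model puts it. The green machine's edge, at (457,205), is close on the right, so I'll turn the gripper a quarter (body along x), tilt it away, and push the knob.

```bash
python3 - <<'E'
from act import *
from scipy.spatial.transform import Rotation as R
rot=R.from_euler('x',-12,degrees=True)*R.from_euler('z',np.pi/2)*R.from_euler('x',np.pi)
q=rot.as_quat(); zt=rot.apply([0,0,1]); print(zt)
T=lambda x,y,z: W(x,y,z)-.017*zt
robot.servo_line([.38,-.22,.22],speed=.2)
s=T(-.109,-.0965,.15); print(s,kinematics.solve_ik(s,q))
robot.move_ptp(s,q); st("above")
robot.servo_line(T(-.109,-.0965,.022),speed=.12); st("down")
if np.linalg.norm(F())<5:
    for k in range(1,20):
        y=-.0965+.002*k
        robot.servo_line(T(-.109,y,.022),speed=.03); f=F(); print(k,round(y,4),f)
        if np.linalg.norm(f)>14: break
st("pushed")
c=viewer.capture("scene"); cv2.imwrite("pics/s4.png",cv2.resize(c["image"][170:320,310:460,::-1],None,fx=4,fy=4,interpolation=2))
E
```

```text
[ 0.    -0.208 -0.978]
[ 0.44  -0.321  0.167] [-0.678  0.014  1.908 -0.183  1.094 -0.604]
above 15.22 [ 0.44  -0.322  0.166] [ 0.097  0.084 -0.496]
down 16.44 [ 0.441 -0.322  0.04 ] [0.7  0.67 1.29]
1 -0.0945 [-0.372  0.367 -0.529]
2 -0.0925 [0.08  0.295 0.602]
3 -0.0905 [ 0.577  0.511 -0.157]
4 -0.0885 [0.294 0.69  0.048]
5 -0.0865 [-0.915 -1.009  0.414]
6 -0.0845 [ 0.168 -1.247  0.324]
7 -0.0825 [-1.093 -1.21   1.452]
8 -0.0805 [ 0.719 -0.54   0.211]
9 -0.0785 [-1.14  -1.184 -0.205]
10 -0.0765 [-0.083 -0.349  0.52 ]
11 -0.0745 [-0.728 -1.753 -0.039]
12 -0.0725 [-0.438 -1.076  0.887]
13 -0.0705 [-0.239 -0.625  0.164]
14 -0.0685 [-1.542 -0.826  1.315]
15 -0.0665 [-0.421 -6.119 -3.076]
16 -0.0645 [ -0.668 -13.713  -4.909]
pushed 20.44 [ 0.436 -0.292  0.039] [ -0.668 -13.713  -4.909]
```

View pics/s4.png

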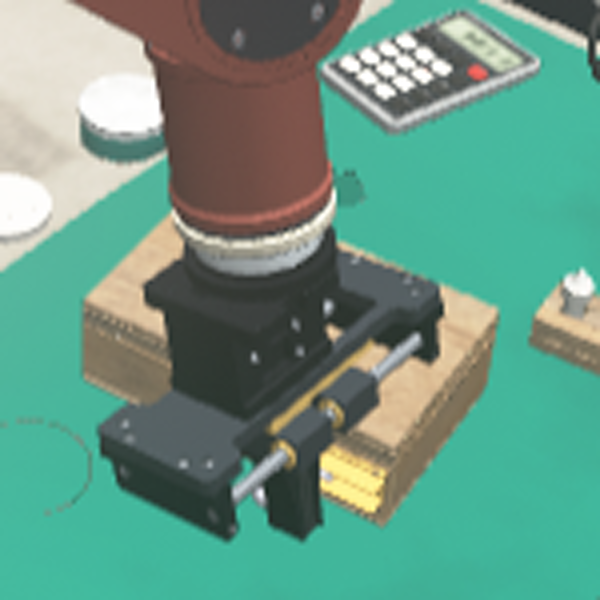

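The force rose at the expected end stop; the ball is just visible at (262,495), left of the finger. I'll back off, lift away and check.

```bash
python3 - <<'E'
from act import *
e=np.array(sensors.get_obs()["eef_pos"]); d=world([0,0,p[2]],[0,1,0])
robot.servo_line(e-.015*d,speed=.06)
e=np.array(sensors.get_obs()["eef_pos"]); robot.servo_line([e[0],e[1],.2],speed=.2)
robot.servo_line([.36,-.22,.36],speed=.25); st("clear")
c=viewer.capture("top"); a=viewer.capture("scene")
for b in(0,.025): print(b,proj(a,W(-.107,-.073+b,.034)),proj(c,W(-.107,-.073+b,.034)))
A=cv2.resize(a["image"][200:320,310:450,::-1],None,fx=3,fy=3,interpolation=2)
B=cv2.resize(c["image"][160:280,330:450,::-1],None,fx=3,fy=3,interpolation=2)
cv2.imwrite("pics/e5.png",np.hstack([A,B]))
E
```

```text
clear 22.82 [ 0.36  -0.22   0.358] [-0.22  -0.316  0.571]
0 [386.266 297.401] [423.889 231.185]
0.025 [376.032 292.216] [416.021 232.611]
```

View pics/e5.png

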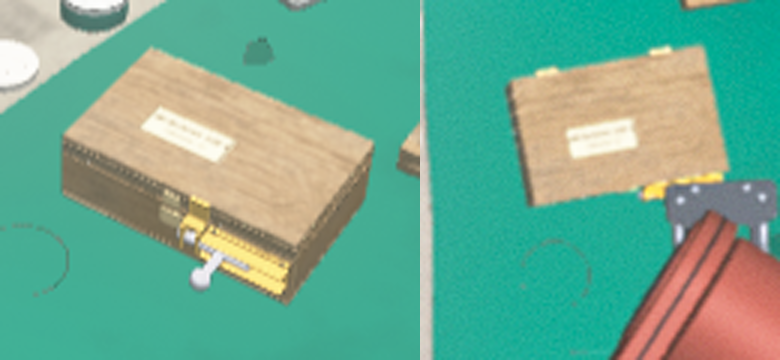

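The lid is shut, and the ball at scene pixel (376.7, 292.7) matches the predicted fully shot position (376.0, 292.2). The rod runs under the staple.

```bash
python3 -c "
from rig import *
print(workorder.sign_off())"
```

```text
the job is handed in; nothing more can be done
None
```

The gear case's lid is pushed shut and its bolt pushed across to the stop, both confirmed in the camera pictures; I saw no contact with anything else, and the job is handed in (no verdict was returned).

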